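# Spin a candle turntable and brake it on the mark

### The arm

A 6-joint arm with a two-finger parallel gripper is mounted at the origin on the work surface. World frame = base frame: x ahead of the robot, y to its left, z up, the work surface at z = 0. Lengths are in mm, angles in rad, forces in N, time in s.
With the tool pointing down it reaches from about 300 to 775 mm from the base axis. Payload 14.6 kg.
Tool frame: the origin (TCP) lies between the finger pads; the fingertips stand 22 mm ahead of it and the grasp point (between the pads) lies 3 mm ahead of it (manip.tcp_to_tips is the distance from the TCP to the fingertips, in mm); y points along the fingers, z is the direction in which the jaws open and shut, and the axes are right-handed (so a half turn about y gives the same grasp; the last joint's range is limited). The gripper opens to 94 mm and grips with 3 to 60 N. Pads are 16 mm wide; open, the fingers measure 119 mm over their backs; the gripper's body (75 mm by 177 mm) begins 78 mm behind the grasp point.
Start: joints at [1.099, 0.3, 1.521, -0, 1.321, -0.067], TCP at [216.606, 505.541, 227.446] pointing down, gripper open.
Joint ranges: [-3.03, 3.03], [-0.79, 2.21], [0.23, 2.52], [-1.04, 4.18], [0, 3.07], [-2.55, 2.55]. Speed limits (rad/s): [2.22, 2.22, 2.57, 3.14, 3.14, 3.14].

### API

Orientations are given as [roll, pitch, yaw] about the fixed x, y, z axes, in that order (R = Rz(yaw) Ry(pitch) Rx(roll)).
In Python, from cell import manip gives the robot as it stands.
- The arm moves only by the shell command python3 -m jog 'ROWS' [OPENING] [FORCE]. ROWS is JSON, one flat list of numbers, 6 for each row, row after row: the shift along the tool's x, y, z in mm, then the turn, a rotation vector about the tool's x, y, z in degrees. A call has 1 to 10 rows; each row is the pose to reach, as a shift and turn from the pose commanded when the call began, along the tool's axes at that moment; what a row does not reach only later rows make up. A row lasts 1/12 s, in which the tool goes at most 41.7 mm and 7.16 degrees, less where a joint would pass 70% of its speed; a pose out of reach is approached as far as the arm can. A call with a gripper value outside its range is refused whole. OPENING is the finger opening in mm, from 0 to 94, set as the call begins (- or left out, the last holds). The fingers move at their own pace and stop on an object; FORCE is the grip in N (left out, the last holds). Time passes only in rows, so rows that repeat a pose let the fingers close. It gives the time, the measured TCP pose, the force and the opening at its end, in the units of the state.
- manip.read_state(): the state, without advancing time (a new reading comes with each control period).
- manip.camera(name): name is "scene" or "top"; returns a dict with "img" (480x640x3 uint8, red, green, blue), "intrinsics" (3x3 intrinsics, pixels), "origin" and "orientation" of the camera in the world. Camera axes: x right, y down, z forward; pixel columns grow to the right and rows downward; lengths in mm; the calibration is good to about 2 mm. A picture is of the moment at which its call begins. There is no depth.
- manip.sign_off(): hands the job in, once; it reports no verdict.
Trained networks look in a picture, given as the dict that the camera call returned (one of the last four; its "shot" number tells which), for a name from the list of things; names that differ only in an ending like _2 or _b are one class to them, and where a whole thing is asked for, a point or a joint stands for the part that bears it (a point fixed in the world has none). Each returns a list of dicts, best first, with "score" (0 to 1); they miss things now and then, are a little off and sometimes report something else, mostly with a low value. They report only what shows in the picture. A call takes as long as a camera call. They do not tell look-alikes from the thing itself.
- manip.masks_of(thing, picture): "pixels" (480x640 bool, what is visible of it) and "xy" ([column, row] in pixels, amid what is visible of it).
- manip.tip_of(thing, picture): "xy" ([column, row] in pixels: a listed point, or the origin of a listed thing).
The state is a dict: "clock": time; "joints": joint angles; "qd": joint speeds; "effort": joint torques, N m; "eef_pos": TCP position; "eef_rot": TCP orientation; "wrist_force": force on the tool from outside, world axes, zero at the start; "moment": the same for the moment, N m; "finger_gap": finger opening in mm.
Only numpy, scipy, OpenCV 4.12 (cv2) and the standard library are available. Lean on these libraries where they do the work, as an engineer would, in place of code of your own. Each camera call takes 0.05 s, during which the arm holds its last target.

### The job

Check that the freshly decorated candle runs true: with a fingertip against the black knob, flick the turntable spinning counter-clockwise (seen from above), take the hand away and let it run free for at least one full turn. Then, without touching the knob again, brake it with a fingertip on its flat top so that the red stripe comes to rest facing the white index plate, its end within the plate's width; it must stop there in one go, since a wheel that has stopped elsewhere may not be nudged into place. Take the hand off, and leave the candle tin and the bottles and tub around it untouched.

Things in the scene. Friction and masses are not known exactly. Their poses are not given: they have to be found in the camera images.
- turntable: Fixed dark steel foot of the turntable. Origin on the table under the wheel's axis; its x axis points from the axis to the middle of the white index plate (32 mm radially by 50 mm wide, from 121 to 153 mm off the axis, top 66 mm above the table, so 4 mm below the wheel's top). z up.
- wheel (a joint): Angle (rad) of the free wheel about its upright axis. Grows counter-clockwise seen from above and keeps counting over turns: it is 0, 2 pi, 4 pi ... when the red stripe faces the middle of the index plate. It starts between -5.6 and -0.7, so the first facing after one full turn is at 2 pi.
- mark (a point): Outer end of the red stripe (12 mm wide, painted radially on the wheel, 55 to 113 mm from the axis); the point is on the wheel's top, 108 mm from the axis. The small black ticks at every 30 degrees of the wheel's edge are plain decoration.
- index (a point): Point on top of the white index plate, on its middle line, 130 mm from the axis.
- hub (a point): Centre of the flat top, 70 mm above the table, of the pale aluminium wheel (230 mm diameter, 12 mm thick, 0.9 kg). Easy bearing: let go at 3 rad/s it slows to 1 rad/s in some 7 to 10 s and stops in 13 to 19 s; release it at 2.5 rad/s or more to be sure of the run. A few newtons of fingertip on the flat top stop it almost at once.
- knob (a point): Black upright knob fixed to the wheel, 18 mm diameter, 18 mm high, its centre 92 mm from the axis, on the opposite side from the red stripe. The point is its centre, 9 mm above the wheel's top. Flick the wheel by pushing its side; it sweeps round with the wheel.
- candle_mid (a point): Centre of the loose black candle tin with white wax, 76 mm diameter, 28 mm high (38 mm with its small brass bell), which stands loose on the middle of the wheel and rides round with it.
- candle: The same candle tin; origin at the centre of its underside.
- bottle_a: Loose amber dropper bottle, 35 mm diameter, 94 mm high, standing by the turntable; origin at the centre of its underside.
- bottle_b: Second amber dropper bottle, same size; origin at the centre of its underside.
- tub_pink: Loose clear plastic tub of pink petals, 72 mm diameter, 42 mm high; origin at the centre of its underside.
Things that resemble listed ones, but are neither listed nor needed, are in the scene too. There is more than one size of the candle; the job needs the smallest.

How it is judged:
By the outcome, as a careful person would: the job done as asked, in the order asked, and still so for the second after the job is handed in, with the robot touching nothing.
It also fails if it takes over 61 s, if anything falls off the work surface, if the arm or the gripper's body presses on something with over 40 N, if the wrist force passes 120 N, or if a joint passes its speed limit or range.

## Working session

There is one attempt and no reset: what is moved stays moved. The work goes in short steps, Python scripts to look and compute and a shell command to move; the robot and the scene stay as the last step left them, time stands still between calls to the robot, and variables do not carry over. Pictures are saved under pics/ and viewed, and the job is handed in when it is done.

```bash
ls; mkdir -p pics; python3 - <<'E'
from cell import manip
import cv2
s=manip.read_state(); print({k:(v if not hasattr(v,'round') else v) for k,v in s.items()}); print(manip.tcp_to_tips)
for n in ['top','scene']:
    c=manip.camera(n); cv2.imwrite(f'pics/{n}0.png',c['img'][:,:,::-1]); print(n,c['intrinsics'],c['origin'],c['orientation'])
    for t in ['hub','knob','mark','index','candle_mid','bottle_a','tub_pink','turntable']:
        print(t,[(d['xy'],round(d['score'],2)) for d in manip.tip_of(t,c)][:4])
E
```

```text
pics
{'clock': 0.0, 'joints': array([ 1.09937888e+00,  3.00458829e-01,  1.52154464e+00, -1.65210384e-06,
        1.32069640e+00, -6.66266482e-02]), 'qd': array([ 0.00021764,  0.00119691,  0.00102168,  0.00014663, -0.00081252,
       -0.00034593]), 'effort': array([ 2.53477401e-04, -5.31809986e+01, -3.52732050e+01,  7.08064903e-02,
        2.44740327e-02, -6.79042205e-05]), 'eef_pos': array([216.51986792, 505.34598153, 226.9084624 ]), 'eef_rot': array([-1.57190119e+00,  7.21185404e-05, -4.04790424e-01]), 'wrist_force': array([-0.22375434, -0.49737148, -0.24938939]), 'moment': array([0.0092533 , 0.00167372, 0.00035953]), 'finger_gap': 94.00534917976701}
22.0
top [[514.66856239   0.         320.98500297]
 [  0.         514.66856239 244.8738786 ]
 [  0.           0.           1.        ]] [ 401.82323149   83.4467723  1061.40005333] [-2.97142876  0.02086667 -1.56219643]
hub []
knob [([366.6, 215.1], 0.97), ([374.7, 200.5], 0.43)]
mark [([293.8, 291.2], 0.73), ([333.2, 251.5], 0.49)]
index [([379.6, 200.4], 0.81), ([296.8, 152.5], 0.21)]
candle_mid [([210.9, 263.5], 0.82), ([455.4, 210.8], 0.69), ([333.1, 249.9], 0.57)]
bottle_a [([254.2, 204.9], 0.71), ([427.1, 302.4], 0.64), ([295.8, 155.1], 0.53)]
tub_pink [([425.9, 300.4], 0.95)]
turntable [([333.6, 257.1], 0.7), ([254.5, 206.9], 0.7)]
scene [[597.87951458   0.         317.20871526]
 [  0.         597.87951458 249.50406696]
 [  0.           0.           1.        ]] [1286.52603337 -100.89410804  852.01788101] [-2.3934705   0.02021155  1.295858  ]
hub [([311.3, 241.2], 0.64), ([205.6, 256.5], 0.63), ([290.0, 273.0], 0.15)]
knob [([291.0, 272.0], 0.74)]
mark [([339.7, 204.9], 0.86)]
index [([284.2, 295.4], 0.75)]
candle_mid [([182.6, 331.9], 0.89), ([432.1, 226.8], 0.66), ([316.1, 237.3], 0.65)]
bottle_a [([396.5, 349.3], 0.77), ([292.2, 272.3], 0.73), ([424.4, 286.3], 0.59)]
tub_pink [([205.7, 255.6], 0.87)]
turntable []
```

View pics/top0.png

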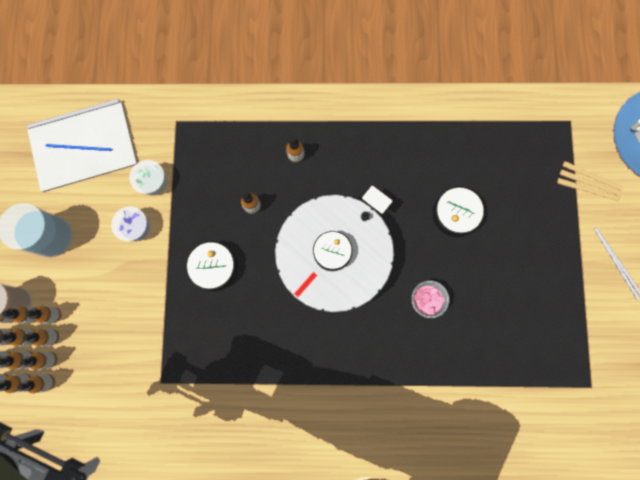

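View pics/scene0.png

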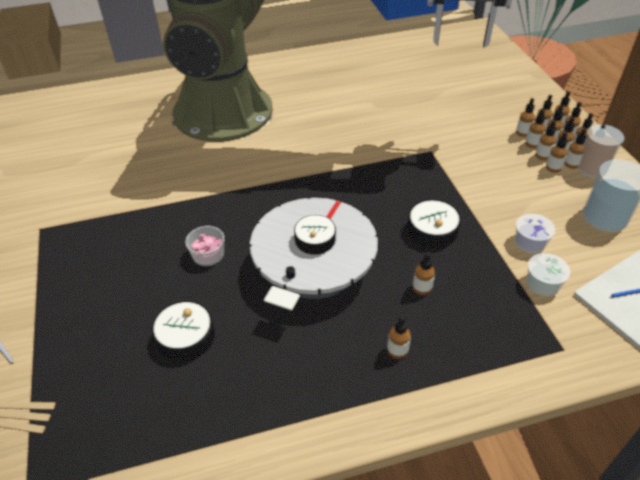

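The top view shows the wheel near (334,253), the knob at (366,215) and the stripe end at (297,294). The index plate is at (378,199), the bottles at (250,203) and (295,150), and the tub at (430,299). The smallest candle is the one on the wheel; the bigger ones are at (210,265) and (460,211). Next I'll compute the geometry.

```bash
cat > h.py <<'E'
from cell import manip
import cv2, numpy as np
from scipy.spatial.transform import Rotation as R
from scipy.optimize import least_squares
def P(c,xy,z):
    d=R.from_euler('xyz',c['orientation']).as_matrix()@np.linalg.inv(c['intrinsics'])@np.array([xy[0],xy[1],1.])
    return (c['origin']+d*(z-c['origin'][2])/d[2])[:2]
def red(c):
    h=cv2.cvtColor(c['img'],cv2.COLOR_RGB2HSV); 
    return (((h[...,0]<6)|(h[...,0]>174))&(h[...,1]>170)&(h[...,2]>110))
def circ(p):
    return least_squares(lambda q:np.hypot(*(p-q[:2]).T)-q[2],[*p.mean(0),100],loss='soft_l1').x
E
python3 - <<'E'
from h import *
for n in ['top','scene']:
    c=manip.camera(n); print(n)
    g=c['img'].astype(int); h=cv2.cvtColor(c['img'],cv2.COLOR_RGB2HSV)
    m=((h[...,2]>120)&(h[...,1]<40)).astype(np.uint8)
    k,l,st,ce=cv2.connectedComponentsWithStats(m)
    for i in range(1,k):
        if st[i,4]>150: print(st[i],ce[i].round(1),P(c,ce[i],70).round(1))
    s=(334,253) if n=='top' else (314,245)
    # biggest near s
    i=min([i for i in range(1,k) if st[i,4]>2000],key=lambda i:np.hypot(*(ce[i]-s)))
    ct=max(cv2.findContours((l==i).astype(np.uint8),cv2.RETR_EXTERNAL,cv2.CHAIN_APPROX_NONE)[0],key=cv2.contourArea)[:,0]
    hu=cv2.convexHull(ct)[:,0]
    w=np.array([P(c,q,70) for q in hu]); print('wheel',circ(w))
    for t,z in [('knob',79),('mark',70),('index',66),('candle_mid',84),('bottle_a',0),('tub_pink',0)]:
        print(t,[(P(c,d['xy'],z).round(1),round(d['score'],2)) for d in manip.tip_of(t,c)][:3])
    ys,xs=np.nonzero(red(c)); w=np.array([P(c,q,70) for q in zip(xs,ys)]); print(len(xs),w.mean(0),w.min(0),w.max(0))
E
```

```text
top
[  27  100  138   94 7387] [ 89.  148.5] [769.2 580.6]
[  275   186   119   126 10871] [335.9 250.3] [561.5  76.4]
[ 437  187   47   46 1580] [460.  209.5] [ 644.1 -167.3]
[   0  204   48   52 1542] [ 20.5 225.8] [607.7 704.6]
[112 207  36  34 840] [129.2 224. ] [612.1 486.6]
[595 228  45  71 397] [619.9 266.6] [ 532.6 -468. ]
[ 187  242   47   47 1630] [209.6 265.3] [530.6 322.6]
[412 281  37  37 348] [433.3 297.5] [ 471.  -110.1]
wheel [558.9258884  80.3512273 115.6956921]
knob [(array([631.1,  20.1]), 0.73), (array([560.2,  79. ]), 0.58)]
mark [(array([479. , 160.7]), 0.82)]
index [(array([664.4,  -1.1]), 0.92)]
candle_mid [(array([ 636.4, -156.8]), 0.71), (array([557.8,  86.5]), 0.61), (array([530.2, 318.3]), 0.6)]
bottle_a [(array([669.2, 254.3]), 0.86), (array([782.5, 162.9]), 0.74)]
tub_pink [(array([ 464.8, -110.3]), 0.95)]
94 [495.17317381 135.42822909] [475.81540117 116.68169743] [514.72396659 152.95582995]
scene
[   0    0  103   26 1361] [64.8  9.5] [-541.7 -361.8]
[153   0  15  12 153] [160.    5.3] [-481.6  -93.7]
[ 486    0   70   46 1756] [523.9  17.3] [-90.5 861.
[... 537 characters left out ...]
[ 153  302   57   46 1969] [181.2 325. ] [ 679.6 -173.2]
[389 342  21  13 170] [398.5 348.6] [820.5 144.4]
wheel [560.92809983  79.63281984 117.00910365]
knob [(array([630.8,  18.2]), 0.83), (array([627.4,  61.8]), 0.49)]
mark [(array([474. , 158.5]), 0.86)]
index [(array([659.7,  -2.5]), 0.76), (array([ 536.2, -109. ]), 0.25)]
candle_mid [(array([565.2,  85.9]), 0.94), (array([596.5, 290.9]), 0.82), (array([ 706.7, -169.2]), 0.56)]
bottle_a [(array([778.3, 167.4]), 0.82), (array([665.2, 260.2]), 0.71)]
tub_pink [(array([ 475.5, -107.5]), 0.91), (array([492.8, 100.2]), 0.69), (array([782. , 163.2]), 0.57)]
33 [492.08213783 137.90384691] [477.22429785 123.77171498] [507.20657679 152.33557903]
```

```bash
python3 -m jog '[581,0,-312,0,66.8,0,581,0,-312,0,66.8,0,581,0,-312,0,66.8,0,581,0,-312,0,66.8,0,581,0,-312,0,66.8,0,581,0,-312,0,66.8,0,581,0,-312,0,66.8,0,581,0,-312,0,66.8,0,581,0,-312,0,66.8,0,581,0,-312,0,66.8,0]' 0 20
```

```text
clock: 2.43
eef_pos: [477.3, 177.9, 227.7]
eef_rot: [-1.57, 0.0, -1.578]
wrist_force: [1.0, 0.9, 0.1]
finger_gap: 30.8
```

```bash
python3 -m jog '[188,0,151,0,0,0,188,0,151,0,0,0,188,0,151,0,0,0,188,0,151,0,0,0,188,0,151,0,0,0,188,0,151,0,0,0,188,0,151,0,0,0,188,0,151,0,0,0]'; python3 -c "
from h import *
s=manip.read_state();print(s['joints'].round(2),s['eef_pos'],s['eef_rot'])"
```

```text
clock: 3.1
eef_pos: [627.7, -9.4, 226.6]
eef_rot: [-1.572, 0.0, -1.573]
wrist_force: [-0.9, 0.4, 0.6]
finger_gap: 1.0
[-0.07  0.48  1.28  0.    1.39 -0.07] [627.68983793  -9.44356761 226.56417251] [-1.57195937e+00  1.44785408e-04 -1.57288333e+00]
```

```bash
python3 -m jog '[0,40,0,0,0,0,0,80,0,0,0,0,0,110,0,0,0,0,0,128,0,0,0,0,0,128,0,0,0,0,0,128,0,0,0,0]'; python3 - <<'E'
from h import *
for n in ['top','scene']:
    c=manip.camera(n); 
    i=c['img'][150:340,200:420] if n=='scene' else c['img'][140:330,240:460]
    cv2.imwrite(f'pics/{n}1.png',cv2.resize(i,None,fx=3,fy=3)[:,:,::-1])
    print(n,P(c,max(manip.tip_of('knob',c),key=lambda d:d['score'])['xy'],79))
E
```

```text
clock: 3.6
eef_pos: [627.0, -7.2, 99.8]
eef_rot: [-1.572, 0.0, -1.57]
wrist_force: [-0.0, 0.2, 0.9]
finger_gap: 0.3
top [628.52012105  17.20419476]
scene [626.52182139  17.8936897 ]
```

View pics/scene1.png

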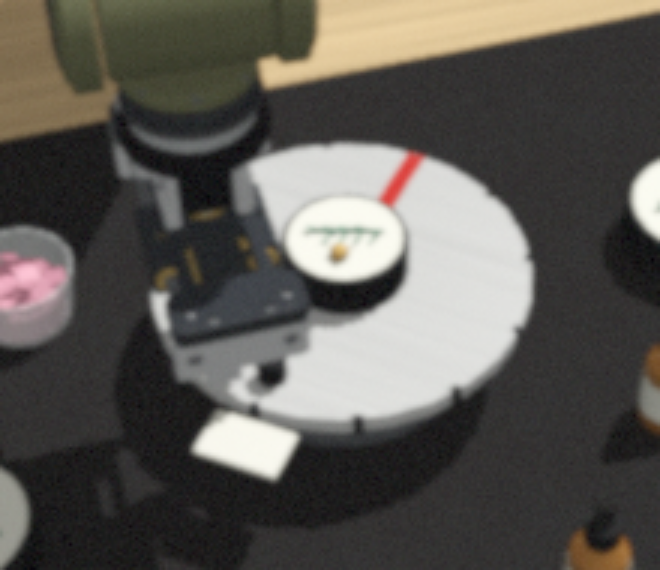

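```bash
python3 -m jog '[-6,0,2,0,0,0,-17,0,8,0,0,0,-29,0,15,0,0,0,-48,0,22,0,0,0,-70.5,0,25,0,0,0,-94.5,0,22,0,0,0,-117,0,13,0,0,0,-118,-15,10,0,0,0,-115,-45,5,0,0,0,-115,-80,0,0,0,0]'; python3 - <<'E'
from h import *
for k in range(3):
    c=manip.camera('scene'); t=manip.read_state()['clock']
    ys,xs=np.nonzero(red(c)); 
    if len(xs)>8:
        w=np.array([P(c,q,70) for q in zip(xs,ys)])-[560,80]; w=w[np.hypot(*w.T)<120]
        m=w.mean(0); print(t-.05,len(w),m,np.arctan2(m[1],m[0])+.677)
cv2.imwrite('pics/s2.png',c['img'][:,:,::-1])
print(manip.read_state()['eef_pos'])
E
```

```text
clock: 4.63
eef_pos: [626.6, 107.7, 179.2]
eef_rot: [-1.574, -0.0, -1.57]
wrist_force: [0.7, -0.4, 0.8]
finger_gap: 0.3
4.6333 33 [-16.64312389 -83.34256374] -1.0908989535714835
4.6833 37 [ -2.73259649 -83.06098404] -0.9266831425610436
4.7333 37 [ 10.36989963 -81.77999459] -0.7676670563877817
[628.5815771  107.56162393 183.17765257]
```

View pics/s2.png

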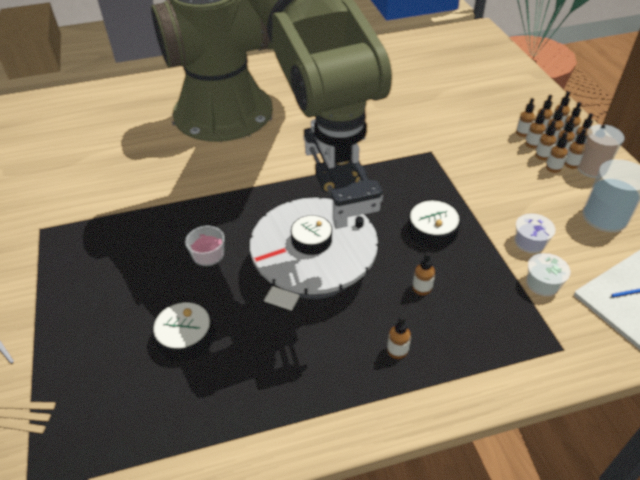

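```bash
python3 -m jog '[-15,0,-32,0,0,0,-34,0,-68,0,0,0,-34,0,-68,0,0,0,-34,20,-68,0,0,0,-34,50,-68,0,0,0,-34,75,-68,0,0,0,-34,75,-68,0,0,0]'; cat > look.py <<'E'
from h import *
import sys
for k in range(int(sys.argv[1])):
    c=manip.camera('scene'); t=manip.read_state()['clock']
    ys,xs=np.nonzero(red(c)); 
    w=np.array([P(c,q,70) for q in zip(xs,ys)]).reshape(-1,2)-[560,80]; w=w[np.hypot(*w.T)<120]
    if len(w)>8:
        m=w.mean(0); print(round(t-.05,3),len(w),m.round(1),round(np.arctan2(m[1],m[0])+.677,3))
cv2.imwrite(sys.argv[2],c['img'][:,:,::-1])
s=manip.read_state();print(s['eef_pos'],s['wrist_force'],s['clock'])
E
python3 look.py 3 pics/s3.png
```

```text
clock: 5.37
eef_pos: [557.3, 140.6, 99.3]
eef_rot: [-1.579, -0.001, -1.571]
wrist_force: [-0.3, -0.8, -0.9]
finger_gap: 0.5
5.367 43 [68.7 41.7] 1.223
5.417 36 [63.2 53.1] 1.376
5.467 32 [54.1 61. ] 1.523
[560.02807078 140.96445665 105.4756773 ] [-0.03137586  0.41481623  0.14047773] 5.5167
```

View pics/s3.png

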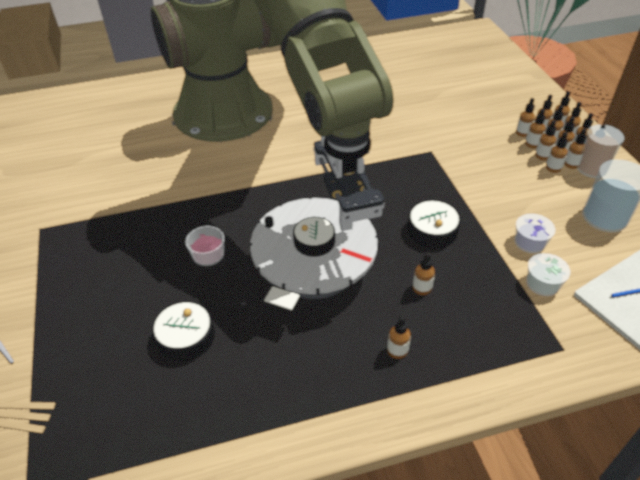

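```bash
python3 -m jog '[0,2,0,0,0,0,0,4,0,0,0,0,0,6,0,0,0,0,0,8,0,0,0,0,0,9,0,0,0,0,0,9,0,0,0,0,0,9,0,0,0,0,0,9,0,0,0,0,0,9,0,0,0,0,0,9,0,0,0,0]'; python3 look.py 2 pics/s4.png;  python3 -m jog '[0,0,0,0,0,0,0,0,0,0,0,0,0,0,0,0,0,0]'; python3 look.py 2 pics/s5.png
```

```text
clock: 6.35
eef_pos: [559.4, 140.8, 95.5]
eef_rot: [-1.571, -0.0, -1.571]
wrist_force: [-0.3, 0.1, 0.7]
finger_gap: 0.3
6.35 30 [-85.9 -16.5] -2.275
6.4 37 [-81. -27.] -2.143
[559.41806539 140.78474748  95.4883674 ] [ 0.74394208 -1.2536319   0.38595807] 6.45
clock: 6.7
eef_pos: [559.4, 140.8, 95.5]
eef_rot: [-1.571, 0.0, -1.571]
wrist_force: [-0.2, 0.4, -0.4]
finger_gap: 0.4
6.7 52 [-37.9 -75.4] -1.36
6.75 56 [-28.3 -80.2] -1.233
[559.4007936  140.78734598  95.44940859] [ 0.48513107 -0.13185732 -0.53548194] 6.8
```

```bash
python3 -m jog '[0,0,0,0,0,0,0,0,0,0,0,0,0,0,0,0,0,0,0,0,0,0,0,0]'; python3 look.py 2 pics/s6.png;  python3 -m jog '[0,0,0,0,0,0,0,0,0,0,0,0,0,0,0,0,0,0,0,0,0,0,0,0,0,0,0,0,0,0,0,0,0,0,0,0]'; python3 look.py 2 pics/s7.png;python3 -m jog '[0,0,0,0,0,0,0,0,0,0,0,0,0,0,0,0,0,0,0,0,0,0,0,0,0,0,0,0,0,0,0,0,0,0,0,0]'; python3 look.py 2 pics/s8.png
```

```text
clock: 7.13
eef_pos: [559.4, 140.8, 95.4]
eef_rot: [-1.571, -0.0, -1.571]
wrist_force: [0.7, -0.2, 0.2]
finger_gap: 0.3
7.133 70 [ 49.  -67.6] -0.266
7.183 77 [ 56.9 -60.8] -0.141
[559.36932182 140.80910085  95.41836713] [-0.04874617  0.06940058  0.41342106] 7.2333
clock: 7.73
eef_pos: [559.4, 140.8, 95.4]
eef_rot: [-1.571, -0.0, -1.571]
wrist_force: [0.1, -0.3, 0.3]
finger_gap: 0.4
7.733 51 [70.5 38. ] 1.172
7.783 46 [66.2 46.5] 1.289
[559.38990531 140.80097449  95.46119087] [-0.40175482  0.35202011  0.12564309] 7.8333
clock: 8.33
eef_pos: [559.4, 140.8, 95.5]
eef_rot: [-1.571, -0.0, -1.571]
wrist_force: [0.2, 0.2, -0.3]
finger_gap: 0.3
[559.40521608 140.78240053  95.48091031] [0.55405269 0.88802976 0.12868414] 8.4333
```

```bash
python3 -m jog '[0,0,0,0,0,0,0,0,0,0,0,0,0,0,0,0,0,0,0,0,0,0,0,0,0,0,0,0,0,0,0,0,0,0,0,0]'; python3 look.py 2 pics/s9.png; python3 -m jog '[0,0,0,0,0,0,0,0,0,0,0,0,0,0,0,0,0,0]'; python3 look.py 1 pics/s10.png
```

```text
clock: 8.93
eef_pos: [559.4, 140.8, 95.4]
eef_rot: [-1.571, -0.0, -1.571]
wrist_force: [0.2, 0.2, -0.4]
finger_gap: 0.3
8.933 29 [-89.9   9.3] 3.715
8.983 30 [-90.    0.5] 3.813
[559.38167887 140.77506785  95.42079556] [-0.17734768 -0.11871329 -0.58765994] 9.0333
clock: 9.28
eef_pos: [559.4, 140.8, 95.5]
eef_rot: [-1.571, 0.0, -1.571]
wrist_force: [1.0, -0.0, 1.0]
finger_gap: 0.7
9.283 37 [-70.1 -44.5] -1.899
[559.39608797 140.76756001  95.43644357] [ 0.92638958 -0.28195628 -0.38447343] 9.3333
```

```bash
python3 -m jog '[0,0.7,0,0,0,0,0,1.4,0,0,0,0,0,2.2,0,0,0,0,0,2.2,0,0,0,0]'; python3 look.py 2 pics/s11.png
```

```text
clock: 9.67
eef_pos: [559.3, 140.8, 93.0]
eef_rot: [-1.571, -0.0, -1.571]
wrist_force: [-0.6, 0.6, -0.3]
finger_gap: 0.5
9.667 54 [-24.8 -81.3] -1.19
9.717 58 [-17.7 -81.7] -1.107
[559.36966931 140.7836749   93.19979179] [ 0.37392516  0.19356484 -0.63361763] 9.7667
```

```bash
python3 -m jog '[0,0,0,0,0,0,0,0,0,0,0,0,0,0,0,0,0,0]'; python3 look.py 2 pics/s12.png
```

```text
clock: 10.02
eef_pos: [559.4, 140.8, 93.3]
eef_rot: [-1.571, -0.0, -1.571]
wrist_force: [-0.2, -0.5, 0.1]
finger_gap: 0.3
10.017 71 [ 25.9 -79.3] -0.579
10.067 62 [ 32.9 -77.1] -0.491
[559.41385787 140.78173464  93.28490944] [-0.51298262  0.3288702   0.00482579] 10.1167
```

```bash
python3 -m jog '[0,0,0,0,0,0,0,0,0,0,0,0,0,5,0,0,0,0,0,6,0,0,0,0,0,6,0,0,0,0]'; python3 look.py 3 pics/s13.png
```

```text
clock: 10.53
eef_pos: [562.6, 141.0, 92.0]
eef_rot: [-1.561, 0.001, -1.571]
wrist_force: [-1.9, -4.4, 36.6]
finger_gap: 0.3
10.533 78 [ 59.5 -60.4] -0.116
10.583 77 [ 58.9 -59.6] -0.114
10.633 78 [ 59.1 -59.9] -0.115
[562.45859977 140.97881608  91.99432755] [-1.51603002 -2.5900271  35.35205894] 10.6833
```

View pics/s13.png

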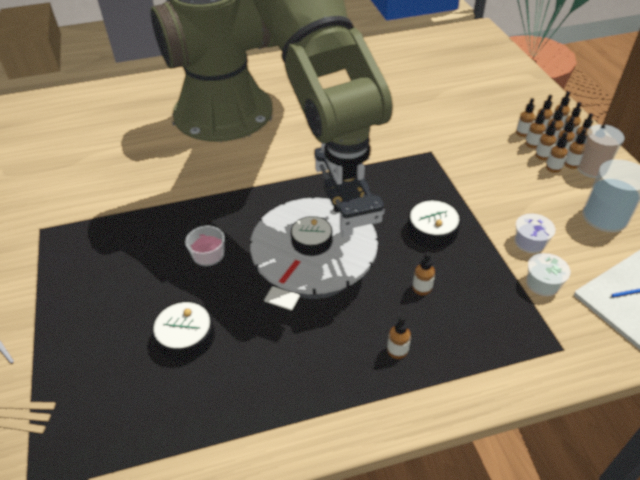

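Stopped at about -0.115 rad, so the stripe end is roughly 12 mm off the middle of the plate, inside its ±25 mm. I'll unload slowly, compensating the arm's 3 mm sideways flex so the wheel isn't dragged.

```bash
python3 -m jog '[0,-0.2,0.1,0,0,0,0,-0.4,0.2,0,0,0,0,-0.6,0.4,0,0,0,0,-0.8,0.5,0,0,0,0,-1,0.6,0,0,0,0,-1.2,0.8,0,0,0,0,-1.4,0.9,0,0,0,0,-1.6,1,0,0,0,0,-1.8,1.2,0,0,0,0,-2,1.3,0,0,0]'; python3 look.py 2 pics/s14.png
```

```text
clock: 11.52
eef_pos: [562.5, 141.0, 92.1]
eef_rot: [-1.565, 0.001, -1.571]
wrist_force: [-1.4, -1.1, 21.2]
finger_gap: 0.5
11.517 77 [ 59.2 -59.7] -0.113
11.567 78 [ 59.4 -60. ] -0.113
[562.52041112 140.97115128  92.10414674] [-0.95874872 -1.90066968 22.04543303] 11.6167
```

```bash
python3 -m jog '[0,-0.2,0.1,0,0,0,0,-0.4,0.2,0,0,0,0,-0.6,0.4,0,0,0,0,-0.8,0.5,0,0,0,0,-1,0.6,0,0,0,0,-1.2,0.8,0,0,0,0,-1.4,0.9,0,0,0,0,-1.6,1,0,0,0,0,-1.8,1.2,0,0,0,0,-2,1.3,0,0,0]'; python3 look.py 1 pics/s15.png
```

```text
clock: 12.45
eef_pos: [562.7, 140.9, 92.3]
eef_rot: [-1.569, 0.001, -1.571]
wrist_force: [-0.4, 0.7, 8.0]
finger_gap: 0.3
12.45 75 [ 59.3 -59.9] -0.113
[562.67528175 140.9642975   92.24907505] [0.39874891 0.66734214 8.56524467] 12.5
```

```bash
python3 -m jog '[0,-0.1,0,0,0,0,0,-0.2,0.1,0,0,0,0,-0.3,0.1,0,0,0,0,-0.4,0.2,0,0,0,0,-0.5,0.2,0,0,0,0,-0.6,0.3,0,0,0,0,-0.7,0.3,0,0,0,0,-0.8,0.4,0,0,0,0,-0.9,0.4,0,0,0,0,-0.9,0.4,0,0,0]'; python3 look.py 1 pics/s16.png; python3 -m jog '[0,-0.05,0,0,0,0,0,-0.1,0,0,0,0,0,-0.15,0,0,0,0,0,-0.2,0,0,0,0,0,-0.25,0,0,0,0,0,-0.3,0,0,0,0,0,-0.35,0,0,0,0,0,-0.4,0,0,0,0,0,-0.5,0,0,0,0,0,-0.6,0,0,0,0]'; python3 look.py 2 pics/s17.png
```

```text
clock: 13.33
eef_pos: [562.5, 140.9, 92.3]
eef_rot: [-1.57, 0.0, -1.571]
wrist_force: [-0.0, 1.4, 6.0]
finger_gap: 0.3
13.333 79 [ 59.1 -59.3] -0.11
[562.48383792 140.93144541  92.26751827] [-0.29899811  3.18047273  4.89603738] 13.3833
clock: 14.22
eef_pos: [562.2, 140.5, 92.4]
eef_rot: [-1.572, -0.0, -1.571]
wrist_force: [-0.7, -0.6, 0.8]
finger_gap: 0.5
14.217 77 [ 59.1 -58.9] -0.106
14.267 81 [ 59.9 -59.4] -0.104
[562.21995485 140.57706858  92.47863331] [0.25637546 0.66185515 0.19439447] 14.3167
```

Contact is gone (about 0 N). I'll lift straight up and check that the wheel stands still.

```bash
python3 look.py 2 pics/s18.png; python3 -m jog '[0,-0.5,0,0,0,0,0,-2,0,0,0,0,0,-8,0,0,0,0,0,-30,0,0,0,0,0,-60,0,0,0,0,0,-95,0,0,0,0,0,-120,0,0,0,0,0,-120,0,0,0,0]'; python3 look.py 1 pics/s19.png;  python3 -m jog '[0,0,-40,0,0,0,0,0,-80,0,0,0,0,0,-110,0,0,0,0,0,-110,0,0,0,0,0,-110,0,0,0,0,0,-110,0,0,0,0,0,-110,0,0,0]'; python3 look.py 1 pics/s20.png; python3 - <<'E'
from h import *
c=manip.camera('top'); cv2.imwrite('pics/t20.png',cv2.resize(c['img'][130:370,180:500],None,fx=2.4,fy=2.4)[:,:,::-1])
for t,z in [('knob',79),('mark',70),('index',66),('candle_mid',84),('bottle_a',0),('tub_pink',0)]:
        print(t,[(P(c,d['xy'],z).round(1),round(d['score'],2)) for d in manip.tip_of(t,c)][:3])
E
```

```text
14.317 79 [ 59.  -58.7] -0.106
14.367 77 [ 59.2 -58.8] -0.105
[562.29554348 140.64740095  92.56211682] [-0.7146334   0.54358344  0.34897391] 14.4167
clock: 15.08
eef_pos: [564.0, 141.1, 219.0]
eef_rot: [-1.562, 0.002, -1.571]
wrist_force: [0.2, -0.6, -0.2]
finger_gap: 0.5
15.083 74 [ 59.9 -59.4] -0.105
[563.26833691 140.95793263 215.9234942 ] [ 0.96932354  0.06093686 -0.84400873] 15.1333
clock: 15.72
eef_pos: [453.1, 140.7, 212.4]
eef_rot: [-1.571, -0.0, -1.571]
wrist_force: [-0.1, -0.6, -0.6]
finger_gap: 0.6
15.717 62 [ 58.1 -58.2] -0.108
[453.06643542 140.70448461 212.33602118] [-0.26420518 -0.25808528  0.16429793] 15.7667
knob []
mark [(array([566. ,  76.2]), 0.72), (array([640.7,  10.2]), 0.58)]
index [(array([662.7,   0.7]), 0.57)]
candle_mid [(array([557. ,  75.9]), 0.94), (array([ 630.6, -161.8]), 0.85), (array([528.1, 318. ]), 0.56)]
bottle_a [(array([666.3, 251.8]), 0.73), (array([791.8, 163.5]), 0.58), (array([574.2,  77. ]), 0.37)]
tub_pink [(array([ 468.2, -110.5]), 0.68)]
```

View pics/t20.png

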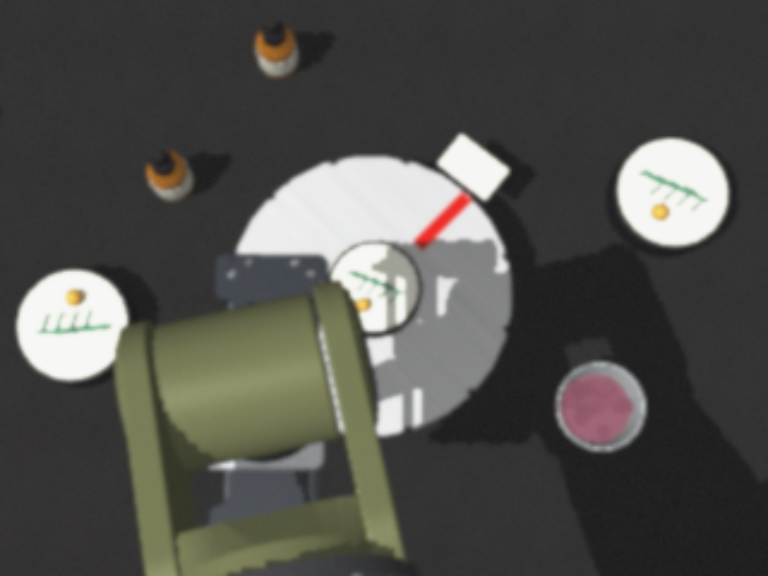

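The stripe end, at (467,200) in the crop, lies inside the plate's near edge, which runs from about (437,163) to (487,202). The wheel is at rest and the hand is clear, so I'm handing in.

```bash
python3 look.py 1 pics/s21.png; python3 -c "
from cell import manip
print(manip.sign_off())"
```

```text
16.117 59 [ 58.3 -58.1] -0.107
[452.45636916 140.74812704 212.67292928] [ 0.09763117 -0.95544785  0.61649986] 16.1667
the job is handed in; nothing more can be done
None
```

The job is handed in: the wheel was flicked, ran free, and was braked once so that the red stripe rests facing the index plate. It was handed in at 16.2 s on the robot's clock, against the 61 s limit.

- **Flick and run:** I pushed the knob with the closed fingertips and released the wheel at about 3.2 rad/s counter-clockwise. It ran free for more than two turns.
- **Braking:** I pressed once on the flat top, between the tin and the knob's path, as the stripe came round to the plate for the third time. The wrist force read about 37 N and the wheel stopped at about -0.115 rad.
- **Lifting off:** I unloaded slowly to avoid dragging the wheel. Even so, it crept from -0.115 to about -0.105 rad, roughly 1 mm at the stripe's end.
- **Final check:** The wheel read -0.105 to -0.108 rad from 15.1 to 16.1 s, so it was at rest. The stripe's end is about 11 mm off the plate's middle line, or about 17 mm counting the stripe's half width, inside the 25 mm limit. The top picture agrees.
- **Objects around it:** The tub and one bottle were found within about 6 mm of where they started. The second bottle's estimate was about 9 mm off with a low score, but it looked undisturbed in the picture and the hand never came near it. The tin is still on the middle of the wheel and was not touched.
- **Failed check:** In the last picture the network did not find the knob, which the arm was hiding.

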